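Close the tote's bail and stack the long jaw tray on it

ROBOT

A 6-joint arm with a two-finger parallel gripper is mounted at the origin on the work surface. World frame = base frame: x ahead of the robot, y to its left, z up, the work surface at z = 0. Lengths are in mm, angles in rad, forces in N, time in s.
With the tool pointing down it reaches from about 350 to 775 mm from the base axis. Payload 7.3 kg.
Tool frame: the origin (TCP) lies between the finger pads; the fingertips stand 25 mm ahead of it and the grasp point (between the pads) lies 6 mm ahead of it; z points along the fingers, y is the direction in which the jaws open and shut (so a half turn about z gives the same grasp; the last joint's range is limited). The gripper opens to 92 mm and grips with 3 to 60 N. Pads are 19 mm wide; open, the fingers measure 130 mm over their backs; the gripper's body (75 mm by 190 mm) begins 47 mm behind the grasp point.
Start: joints at [-1.421, 0.342, 1.524, -0, 1.275, -0.146], TCP at [153.063, -502.212, 228.941] pointing down, gripper open.
Joint ranges: [-2.53, 2.53], [-0.77, 2.02], [0.04, 2.7], [-1, 4.14], [0.28, 2.66], [-3.11, 3.11]. Speed limits (rad/s): [2.57, 2.57, 3.14, 3.14, 3.14, 3.14].

INTERFACE

Orientations are given as [roll, pitch, yaw] about the fixed x, y, z axes, in that order (R = Rz(yaw) Ry(pitch) Rx(roll)).
In Python, from plant import get_obs, capture, calibration, close_job gives the robot as it stands. The module is installed in compiled form; this text tells all that it offers.
- The arm moves only by the shell command python3 -m jog 'ROWS'. ROWS is JSON, one flat list of numbers, 5 for each row, row after row: the closure, from 0 (fully open) to 1 (shut), then the shift along the tool's x, y, z in mm, then the turn about the tool's z in degrees. In form: [fingers, tx, ty, tz, yaw, fingers, tx, ty, tz, yaw, ...]. A call has 1 to 5 rows; each row shifts and turns the pose as measured when the row begins, along the tool's axes as they then stand; what a row does not reach is not made up. A row lasts 1/10 s, in which the tool goes at most 50 mm and 8.59 degrees, less where a joint would pass 70% of its speed; a pose out of reach is approached as far as the arm can. A call is refused whole if a number of a shift passes 50 or a number of a turn 8.59, either way. A call with a gripper value outside its range is refused whole. The fingers move at their own pace and stop on an object; the grip force is fixed at half the most. Time passes only in rows, so rows that do not move let the fingers close. It gives the time, the measured TCP pose, the force and the opening at its end, in the units of the state.
- get_obs(): the state, without advancing time (a new reading comes with each control period).
- capture(name): name is "scene" or "top" or "wrist"; returns (picture, depth): 480x640x3 uint8, red, green, blue; 480x640 float32, mm along the optical axis (not along the pixel's ray), 0 where there is no reading.
- calibration(name): a dict with "fovy" (degrees; the focal length in pixels is half the picture's height over the tangent of half this angle, whatever the lens; pixels are square), "cx", "cy" (the principal point, pixels), "R" (3x3) and "t" (3): a world point X has camera coordinates R X + t. Camera axes: x right, y down, z forward; pixel columns grow to the right and rows downward; lengths in mm; the calibration is good to about 2 mm. A picture is of the moment at which its call begins: read the wrist's pose just before it. calibration takes no time and is no camera call; for the wrist camera it gives the pose at the moment of the call.
- close_job(): hands the job in, once; it reports no verdict.
The state is a dict: "time": time; "joint_positions": joint angles; "dq": joint speeds; "tau": joint torques, N m; "tool_pos": TCP position; "tcp_rot": TCP orientation; "contact_force": force on the tool from outside, world axes, zero at the start; "moment": the same for the moment, N m; "grip_width": finger opening in mm.
Only numpy, scipy, OpenCV 4.12 (cv2) and the standard library are available. Lean on these libraries where they do the work, as an engineer would, in place of code of your own. Each camera call takes 0.05 s, during which the arm holds its last target.

TASK

One of the two wire bails of the tote of chuck jaws is still swung out: swing it fully in, so that both bails lie across the tote's rim. Then pick up the longer of the two handled trays and set it down on the two bails, centred over the tote, lengthwise along it and level; do not let go of it before it rests there.

Things in the scene. Friction and masses are not known exactly. Their poses are not given: they have to be found in the camera images.
- tote: Grey sheet-metal tote of chuck jaws, fixed: 160 (its x) x 260 (its y) x 90 mm high; jaws inside reach 55 mm up. Origin: centre of its underside, z up. Two U-shaped bails of 10 mm wire pivot about lines along x, 95 mm above the origin: the swung-out one at y = -118 mm, the other, already in, at +118. Swung in they lie level over the rim, crossbars at y = -63 and +63 mm, tops 100 mm up.
- bail (a joint): Angle of the swung-out bail (rad): 0 = fully in, level, pointing to the tote's middle, at its stop; 1.57 = upright; 2.5 = outward stop. It starts leaning outward over the tote's -y end, at 1.9 to 2.4. The stiff hinge stays where it is left; 1 to 3 N at the crossbar moves it.
- bail_bar (a point): Middle of the swung-out bail's crossbar: 10 mm round steel, 176 mm long, along the tote's x (and this point's x), 55 mm from its pivot line. At angle q it is at y = -118 + 55 cos q, z = 95 + 55 sin q (mm) in the tote's frame.
- long_tray_handle (a point): Middle of the longer tray's round wooden handle (14 mm thick, along y; z up), 105 mm above its underside. Grey tray 110 (x) x 210 (y) mm, walls 40, end plates 114 mm high, four steel jaws in it up to 45 mm; 0.6 to 0.9 kg, balanced at this point. A bystander tray looks alike but is half as long. Resting on both bails, the handle is 205 mm above the tote's origin.

How it is judged (in metres and radians):
On the way, in this order (a step that is already met when the one before it is completed fails the run):
1. the swung-out bail is swung fully in (value of joint bail below 0.12 rad), for 0.2 s.
2. the long tray rests on both bails, still held (x of long_tray_handle in the frame of tote between -0.02 and 0.02 m and y of long_tray_handle in the frame of tote between -0.02 and 0.02 m and z of long_tray_handle in the frame of tote between 0.195 and 0.213 m and angle between the y axis of long_tray_handle and the y axis of tote, either way round below 0.175 rad and angle between long_tray_handle's own z axis and vertical below 0.1 rad and value of joint bail below 0.12 rad and contact force between long_tray and the fingers above 0.3 N and contact force between long_tray and tote above 1 N), for 0.1 s.
At the end, for the whole second after the job is handed in: The bail is in (within 0.12 rad of its stop) and the long tray rests on both bails: its handle within 20 mm of the tote's middle in the tote's x and in its y, 195 to 213 mm above the tote's origin, tray along the tote within 10 degrees and level within 0.1 rad (x of long_tray_handle in the frame of tote between -0.02 and 0.02 m and y of long_tray_handle in the frame of tote between -0.02 and 0.02 m and z of long_tray_handle in the frame of tote between 0.195 and 0.213 m and angle between the y axis of long_tray_handle and the y axis of tote, either way round below 0.175 rad and angle between long_tray_handle's own z axis and vertical below 0.1 rad and value of joint bail below 0.12 rad); the robot touches nothing.
It also fails if it takes over 51 s, if anything falls off the work surface, if the arm or the gripper's body presses on something with over 40 N, if the wrist force passes 120 N, or if a joint passes its speed limit or range.

## Working session

There is one attempt and no reset: what is moved stays moved. The work goes in short steps, Python scripts to look and compute and a shell command to move; the robot and the scene stay as the last step left them, time stands still between calls to the robot, and variables do not carry over. Pictures are saved under pics/ and viewed, and the job is handed in when it is done.

```bash
mkdir -p pics; python3 - <<'E'
from plant import *
import cv2,numpy as np
o=get_obs();print(o)
for n in("scene","top"):
    p,d=capture(n);cv2.imwrite(f"pics/{n}0.png",p[:,:,::-1]);np.savez(f"{n}0.npz",p=p,d=d,**{k:np.array(v) for k,v in calibration(n).items()})
    c=calibration(n);print(n,c, -np.array(c["R"]).T@c["t"], (d>0).mean())
E
```

```text
{'time': 0.0, 'joint_positions': array([-1.42098717e+00,  3.42718564e-01,  1.52502589e+00,  5.26265852e-06,
        1.27541888e+00, -1.46011952e-01]), 'dq': array([ 0.00242534,  0.0011235 ,  0.00073348, -0.00049347, -0.00088476,
       -0.00014205]), 'tau': array([-8.84700385e-04, -4.31245172e+01, -2.44217545e+01,  7.17379153e-02,
        5.61948004e-02, -1.23763780e-04]), 'tool_pos': array([ 153.00513398, -501.77627469,  228.24403501]), 'tcp_rot': array([-3.14003941e+00, -2.33503320e-04,  2.95819390e-01]), 'contact_force': array([ 0.45446495, -0.49800696, -0.66610053]), 'moment': array([-0.00123621,  0.00959069,  0.02476285]), 'grip_width': 91.86185314052952}
scene {'fovy': 44.693041398538085, 'cx': 320.7013733863597, 'cy': 230.16759613010274, 'R': array([[-0.02924459,  0.99946872,  0.01438837],
       [ 0.59936973,  0.02905366, -0.79994488],
       [-0.79993792, -0.01477011, -0.59990096]]), 't': array([   2.10058276, -271.82197889, 1346.54117456])} [1240.13264588   25.68651257  590.31852345] 0.9959765625
top {'fovy': 56.04884987298175, 'cx': 321.1008548718498, 'cy': 244.1568043341598, 'R': array([[ 0.01902112, -0.99957474,  0.02210304],
       [-0.9843177 , -0.02259939, -0.17495125],
       [ 0.17537636, -0.01842864, -0.98432897]]), 't': array([  4.90731783, 568.78119059, 772.34275834])} [424.31738684  31.99256752 859.63986166] 0.9959700520833333
```

View pics/scene0.png

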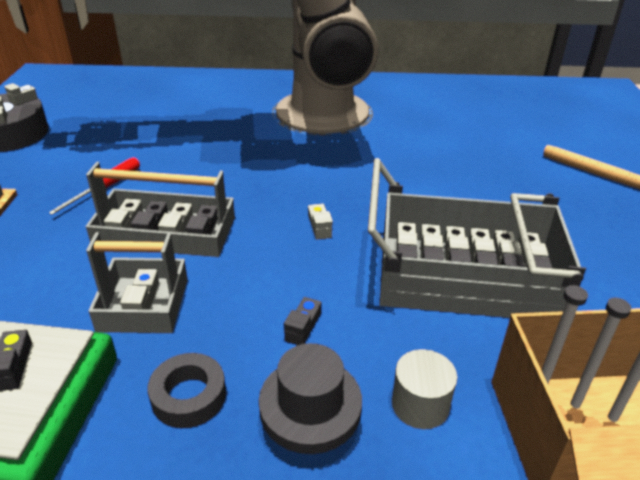

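View pics/top0.png

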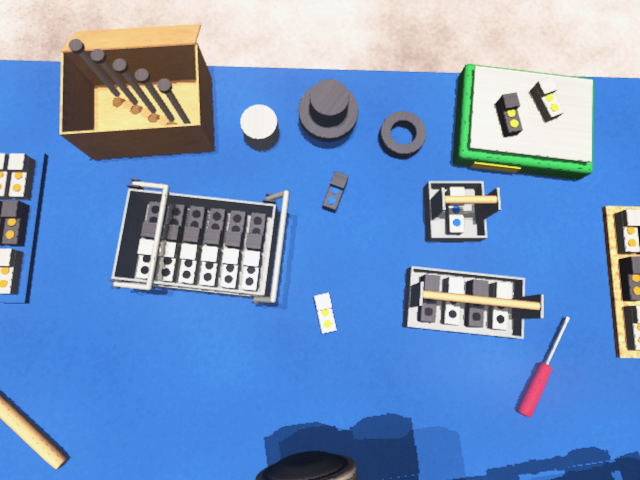

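The scene view shows the long tray's handle at about (95–222, 170–182) and the tote on the right, with the swung-out bail at x≈375. In the top view the tote is at (115–285, 185–300), the swung-out bar runs (285,195)–(268,300), and the long handle runs (425,295)–(540,306).

```bash
cat > h.py <<'E'
import numpy as np,cv2
def cloud(f):
    z=np.load(f);d=z["d"].astype(float);foc=240/np.tan(np.radians(z["fovy"])/2)
    v,u=np.mgrid[0:480,0:640]
    c=np.stack([(u-z["cx"])/foc*d,(v-z["cy"])/foc*d,d],-1)
    W=(c-z["t"])@z["R"]
    W[d<=0]=np.nan
    return z["p"],W
E
python3 - <<'E'
from h import *
for n,hb,tb in(("top",(415,285,545,320),(105,170,300,310)),("scene",(90,165,235,190),(365,155,590,315))):
    p,W=cloud(n+"0.npz");hsv=cv2.cvtColor(p,cv2.COLOR_RGB2HSV)
    def box(b):
        m=np.zeros((480,640),bool);m[b[1]:b[3],b[0]:b[2]]=1;return m
    print(n,"table z",np.nanmedian(W[...,2]))
    m=box(hb)&(hsv[...,0]>8)&(hsv[...,0]<25)&(hsv[...,1]>80)&(W[...,2]>85)&(W[...,2]<125)
    P=W[m];print(len(P));c=P.mean(0)
    print("handle mean",c,"max z",np.percentile(P[:,2],[5,50,95]))
    r=cv2.minAreaRect(P[:,:2].astype(np.float32));print(r, cv2.fitLine(P[:,:2].astype(np.float32),1,0,.01,.01).ravel())
    # tote
    m=box(tb);
    for lo,hi in((82,94),(94,106),(115,165)):
        q=m&(W[...,2]>lo)&(W[...,2]<hi);Q=W[q]
        if len(Q)<5: continue
        print(lo,hi,len(Q),Q.mean(0),cv2.minAreaRect(Q[:,:2].astype(np.float32)),np.percentile(Q[:,2],[2,50,98]))
        im=p.copy();im[q]=[255,0,0];cv2.imwrite(f"pics/m_{n}_{lo}.png",im[:,:,::-1])
E
```

```text
top table z 1.9305789274960647
492
handle mean [ 468.97174211 -251.10814307  111.20771773] max z [108.04456591 111.5264754  113.97835448]
((469.8256530761719, -250.36907958984375), (197.12281799316406, 15.810133934020996), 86.05200958251953) [ 8.1502371e-02  9.9667317e-01  4.6349203e+02 -2.8253137e+02]
82 94 1564 [569.21211833 244.40215434  89.93304755] ((562.4887084960938, 235.0057373046875), (261.27294921875, 186.05140686035156), 85.00362396240234) [82.51016601 90.73941378 93.60528101]
94 106 1253 [565.65520277 291.85525142 100.37690512] ((562.357421875, 234.4453125), (257.68719482421875, 191.08981323242188), 85.01190948486328) [ 94.53427015 100.53422122 104.95735671]
115 165 810 [546.20768126  87.22596087 142.74247955] ((549.589599609375, 94.60139465332031), (28.823963165283203, 184.37356567382812), 85.05876922607422) [118.92014843 144.836471   148.20038762]
scene table z 2.1615730413392793
722
handle mean [ 474.02103569 -258.83194221  109.64153282] max z [105.18906658 109.94335356 113.40895877]
((474.8758544921875, -251.42091369628906), (196.15623474121094, 25.599754333496094), 79.23076629638672) [ 8.9091592e-02  9.9602342e-01  4.7530063e+02 -2.4986015e+02]
82 94 2689 [563.96399031 240.033121    88.19083101] ((567.7569580078125, 236.15536499023438), (260.49920654296875, 186.001953125), 85.01676177978516) [82.24115551 88.88217956 93.18409605]
94 106 1606 [583.3779175  285.19307413  99.74452749] ((563.6005859375, 236.21131896972656), (258.7311096191406, 195.44773864746094), 85.04692840576172) [ 94.50637855 100.00654896 104.76421357]
115 165 972 [602.98516779 124.77799764 136.88722397] ((647.1251220703125, 163.9969024658203), (387.8034973144531, 139.23390197753906), 35.481449127197266) [116.38221564 143.01121886 162.04868997]
```

```bash
cat >> h.py <<'E'
TC=np.array([564.5,235.5]);ty=np.radians(85.02);TY=np.array([np.cos(ty),np.sin(ty)]);TX=np.array([np.sin(ty),-np.cos(ty)])
def tote(P,c=TC): 
    P=np.asarray(P);q=P[...,:2]-c;return np.stack([q@TX,q@TY,P[...,2]],-1)
E
python3 - <<'E'
from h import *
for n,tb in(("top",(105,170,300,310)),("scene",(365,155,590,315))):
    p,W=cloud(n+"0.npz");m=np.zeros((480,640),bool);m[tb[1]:tb[3],tb[0]:tb[2]]=1
    T=tote(W)
    b=T[m&(T[...,2]>125)&(T[...,2]<165)&(abs(T[...,0])<70)&(T[...,1]<-90)]
    print(n,"bar",len(b),np.median(b,0),b.min(0),b.max(0))
    q=T[m&(T[...,2]>94)&(T[...,2]<106)&(abs(T[...,0])<75)&(T[...,1]>40)&(T[...,1]<90)];print("in bar",len(q),np.median(q,0))
    a=T[m&(T[...,2]>84)&(T[...,2]<106)]
    print("ext",np.percentile(a,[.5,99.5],axis=0))
    r=T[m&(T[...,2]>84)&(T[...,2]<96)&(abs(T[...,1])<20)];print("side rims x",np.median(r[r[:,0]>0],0),np.median(r[r[:,0]<0],0))
    r=T[m&(T[...,2]>84)&(T[...,2]<96)&(abs(T[...,0])<50)&(abs(T[...,1])>110)];print("end rims y",np.median(r[r[:,1]>0],0),np.median(r[r[:,1]<0],0))
    t=T[(T[...,2]<10)&(abs(T[...,0])<200)];print("table",np.median(t[:,2]))
E
```

```text
top bar 530 [  -2.62537948 -151.37417371  145.12938537] [ -69.86149392 -156.0524418   139.51705035] [  69.9143923  -145.9890173   150.26719846]
in bar 533 [ -3.18616907  60.33477884 100.37786591]
ext [[ -96.3678221  -131.1256087    84.2661976 ]
 [  91.62963299  128.99323722  105.30322444]]
side rims x [74.93481408  0.44556112 90.93091442] [-80.29603112   0.15537387  90.99305132]
end rims y [ -1.49670443 125.65767752  90.2673567 ] [  -1.16282713 -129.46304724   91.2640633 ]
table 1.6175637848040652
scene bar 394 [   7.50374595 -149.30210158  145.11801318] [ -69.01789858 -154.28590358  139.06996791] [  69.96541376 -144.239521    148.11946036]
in bar 477 [  7.77195014  61.81631519 100.05815248]
ext [[ -94.35501601 -128.95879867   84.1029563 ]
 [  95.17108304  130.29270464  105.26383965]]
side rims x [78.2499608  -0.47756213 89.09841637] [-77.7332845   -0.44825678  88.75064427]
end rims y [  2.53338961 127.25397067  90.35525673] [   2.36469725 -127.39422018   91.15475828]
table 1.2026950895687556
```

```bash
python3 -m jog '[1,0,0,0,-8.5,1,0,0,0,-8.5,1,0,0,0,-8.5,1,0,0,0,-8.5]'; python3 -m jog '[1,0,0,0,-8.5,1,0,0,0,-8.5,1,0,0,0,-8.5,1,0,0,0,-8.5]'
```

```text
time: 0.5
tool_pos: [152.9, -500.8, 226.6]
tcp_rot: [-3.138, -0.004, 0.9]
contact_force: [0.3, 0.1, 0.6]
grip_width: 64.4
time: 0.9
tool_pos: [152.7, -499.7, 224.8]
tcp_rot: [-3.14, -0.009, 1.5]
contact_force: [0.8, -0.2, 0.5]
grip_width: 32.1
```

```bash
python3 -m jog '[1,40,25,0,0.9,1,40,25,0,0,1,40,25,0,0,1,40,25,0,0,1,40,25,0,0]'; python3 -m jog '[1,40,25,0,0,1,40,25,0,0,1,40,25,0,0,1,40,25,0,0,1,40,25,0,0]'
```

```text
time: 1.4
tool_pos: [293.8, -307.8, 223.6]
tcp_rot: [-3.138, -0.011, 1.481]
contact_force: [1.0, -0.9, 0.2]
grip_width: 0.1
time: 1.9
tool_pos: [439.8, -110.7, 225.0]
tcp_rot: [-3.137, -0.012, 1.479]
contact_force: [1.1, -0.4, -0.3]
grip_width: 0.4
```

```bash
python3 -m jog '[1,41,23,0,0,1,41,23,0,0,1,41,23,0,0,1,41,23,0,0,1,4,2,0,0]';python3 -m jog '[1,0,0,20,0,1,0,0,20,0,1,0,0,20,0,1,0,0,12,0,1,0,0,0,0]'
python3 - <<'E'
from plant import *;from h import *
print(tote(get_obs()["tool_pos"],np.array([563.2,234.7])))
p,d=capture("scene");cv2.imwrite("pics/s1.png",p[:,:,::-1])
E
```

```text
time: 2.4
tool_pos: [553.2, 60.2, 224.7]
tcp_rot: [-3.136, -0.013, 1.484]
contact_force: [0.1, -0.9, 0.1]
grip_width: 0.4
time: 2.9
tool_pos: [551.8, 62.5, 148.4]
tcp_rot: [-3.132, -0.011, 1.489]
contact_force: [-0.4, 0.1, -0.5]
grip_width: 0.5
[   3.57435098 -172.50471737  148.35749966]
```

View pics/s1.png

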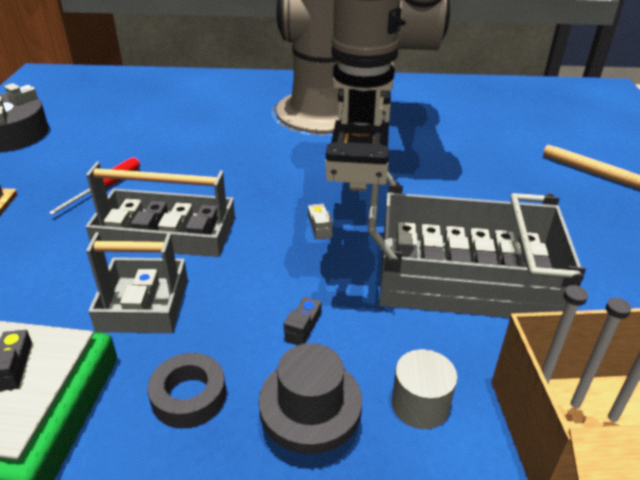

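```bash
python3 -m jog '[1,9,0,0,0,1,9,0,0,0,1,9,0,0,0,1,9,0,0,0,1,9,0,0,0]';python3 -m jog '[1,9,0,0,0,1,9,0,0,0,1,9,0,0,0,1,9,0,0,0,1,0,0,0,0]'
python3 - <<'E'
from plant import *;from h import *
print(tote(get_obs()["tool_pos"],np.array([563.2,234.7])))
p,d=capture("scene");cv2.imwrite("pics/s2.png",p[:,:,::-1])
E
```

```text
time: 3.45
tool_pos: [557.6, 110.0, 153.0]
tcp_rot: [-3.138, -0.012, 1.487]
contact_force: [0.3, 0.4, -0.7]
grip_width: 0.6
time: 3.95
tool_pos: [560.8, 151.3, 153.7]
tcp_rot: [-3.139, -0.013, 1.489]
contact_force: [0.2, -0.8, 0.4]
grip_width: 0.5
[  4.85887103 -83.32380301 153.69074206]
```

View pics/s2.png

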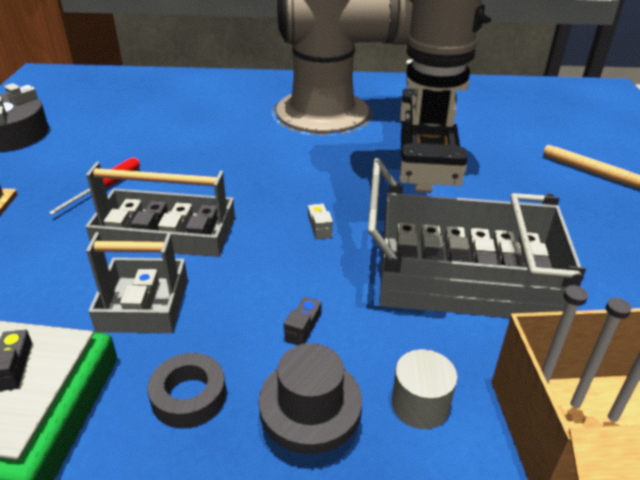

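```bash
python3 - <<'E'
from plant import *;from h import *
for n in("scene","top"):
    p,d=capture(n);c=calibration(n);np.savez(f"{n}2.npz",p=p,d=d,**{k:np.array(v) for k,v in c.items()})
    foc=240/np.tan(np.radians(c["fovy"])/2)
    X=get_obs()["tool_pos"]-[0,0,25];q=c["R"]@X+c["t"];print(n,"tip px",q[:2]/q[2]*foc+[c["cx"],c["cy"]])
    p,W=cloud(n+"2.npz");T=tote(W,np.array([563.2,234.7]))
    b=T[(T[...,2]>120)&(T[...,2]<165)&(T[...,0]>20)&(T[...,0]<80)&(T[...,1]<-60)&(T[...,1]>-200)]
    print(np.median(b,0) if len(b) else 0,len(b))
    x0,y0=(330,130) if n=="scene" else (180,150)
    cv2.imwrite(f"pics/c_{n}.png",cv2.resize(p[y0:y0+200,x0:x0+260,::-1],None,fx=3,fy=3))
E
```

```text
scene tip px [418.90067118 205.72864586]
[  51.76092591 -148.50391446  144.90972994] 194
top tip px [241.16973507 238.62250833]
[  49.55902178 -150.51965411  145.17216424] 215
```

View pics/c_scene.png

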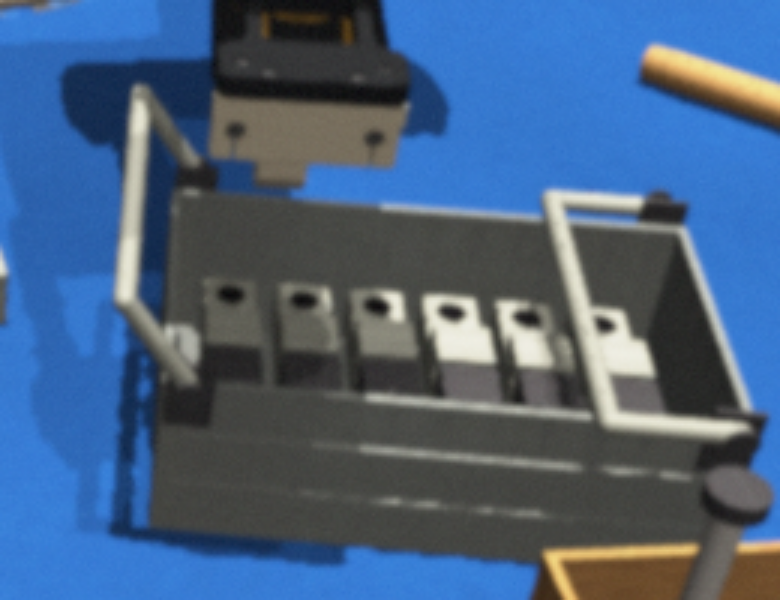

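View pics/c_top.png

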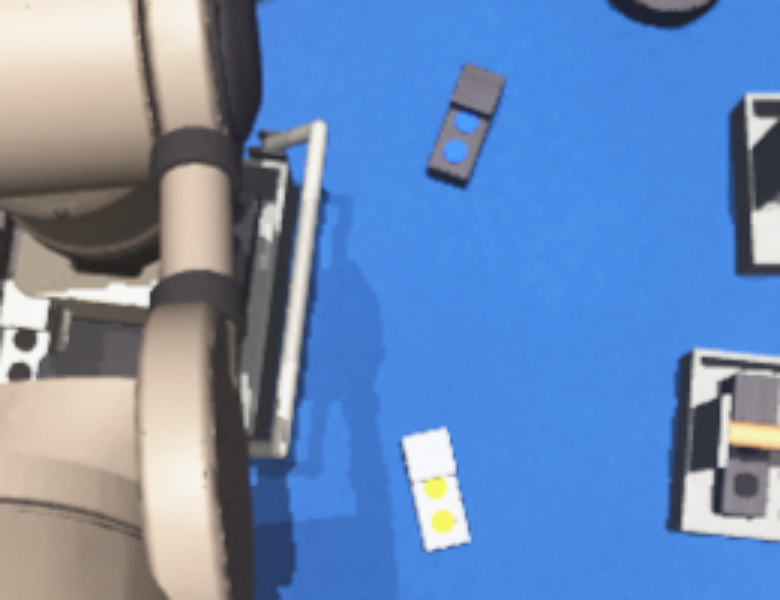

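```bash
python3 - <<'E'
from h import *
p,W=cloud("scene2.npz")
for v in range(160,198,4):
    print(v,W[v,423].round(),W[v,440].round(),p[v,423])
E
```

```text
160 [655. 130. 256.] [655. 150. 257.] [17 19 21]
164 [651. 132. 249.] [655. 150. 251.] [99 94 80]
168 [652. 132. 244.] [654. 151. 245.] [115 106  89]
172 [646. 134. 234.] [646. 154. 235.] [116 108  91]
176 [647. 134. 230.] [649. 154. 231.] [121 112  95]
180 [646. 135. 224.] [648. 155. 225.] [118 110  94]
184 [646. 136. 218.] [647. 156. 220.] [110 102  88]
188 [577. 149. 169.] [316. 230.   4.] [108 100  85]
192 [566. 152. 155.] [325. 229.   0.] [60 66 80]
196 [476. 170.  89.] [nan nan nan] [68 75 81]
```

The bail did not move. The fingertip is at about (423,191), z≈155–160 by depth, so it sits roughly 25 mm higher than the TCP reading implied and passed over the bar. I'll go back and look again lower down.

```bash
python3 -m jog '[1,0,-2,-30,0,1,-36,-1,0,0,1,-36,-1,0,0,1,-36,-1,0,0,1,0,0,0,0]';python3 -m jog '[1,0,0,20,0,1,0,0,20,0,1,0,0,15,0,1,0,0,0,0]'
python3 - <<'E'
from plant import *;from h import *
o=get_obs();print(o["tool_pos"],tote(o["tool_pos"],np.array([563.2,234.7])),o["joint_positions"])
for n in("scene","top","wrist"):
    p,d=capture(n);c=calibration(n);np.savez(f"{n}3.npz",p=p,d=d,**{k:np.array(v) for k,v in c.items()})
    cv2.imwrite(f"pics/{n}3.png",p[:,:,::-1])
    print(n,-np.array(c["R"]).T@c["t"],np.array(c["R"]).round(3).tolist())
E
```

```text
time: 4.6
tool_pos: [546.4, 37.4, 183.2]
tcp_rot: [-3.139, -0.011, 1.489]
contact_force: [0.2, 0.3, -0.3]
grip_width: 0.0
time: 5.0
tool_pos: [547.1, 36.1, 127.9]
tcp_rot: [3.142, -0.011, 1.483]
contact_force: [-0.7, 1.1, -0.7]
grip_width: 0.4
[547.05585827  36.13105856 127.86010087] [   1.15417407 -199.22079635  127.86010087] [-8.03296863e-02  4.82716031e-01  1.60341821e+00  1.27790045e-02
  1.05537353e+00  1.28973252e-03]
scene [1240.13264588   25.68651257  590.31852345] [[-0.029, 0.999, 0.014], [0.599, 0.029, -0.8], [-0.8, -0.015, -0.6]]
top [424.31738684  31.99256752 859.63986166] [[0.019, -1.0, 0.022], [-0.984, -0.023, -0.175], [0.175, -0.018, -0.984]]
wrist [553.38069701 102.34427323 287.80759214] [[0.996, -0.086, 0.004], [-0.084, -0.966, 0.245], [-0.017, -0.245, -0.969]]
```

View pics/scene3.png

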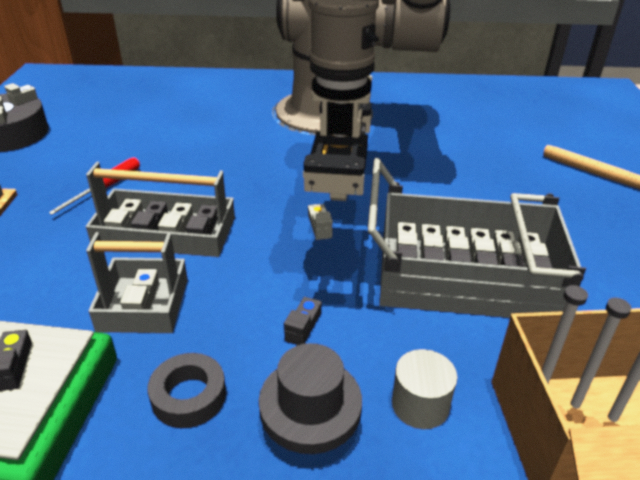

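View pics/wrist3.png

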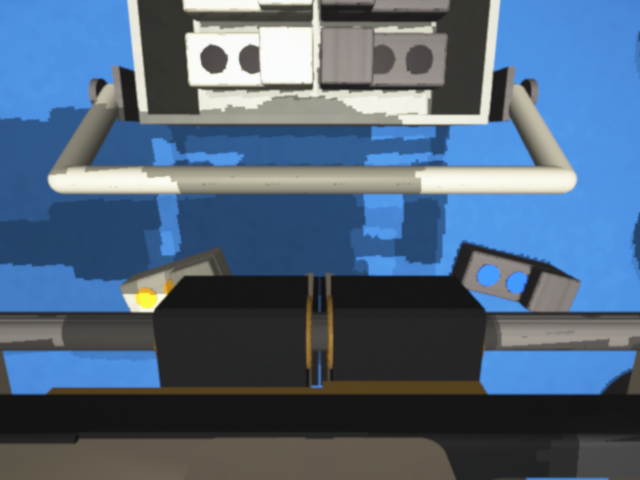

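```bash
python3 - <<'E'
from h import *
p,W=cloud("wrist3.npz")
for v in (270,278,282,290,300,308,318,330,345,360,380): print(v,W[v,240].round(1),W[v,312].round(1))
T=tote(W,np.array([563.2,234.7]))
b=T[170:192,200:400];print("bar",np.nanmedian(b.reshape(-1,3),0), "rim px",T[119,320],T[60,140],T[60,492])
p,W=cloud("scene3.npz")
for v in range(180,202,3): print(v,W[v,337].round(),W[v,342].round(),p[v,338])
E
```

```text
270 [4.882e+02 8.300e+00 4.000e-01] [540.9   4.1   1.5]
278 [533.6  72.3 201.6] [546.5  46.8 135.4]
282 [534.   72.3 204.1] [546.6  47.1 140.7]
290 [534.9  72.3 209. ] [546.6  46.5 147.2]
300 [535.9  72.3 214.3] [549.2  67.5 205.9]
308 [536.5  72.2 217.9] [549.   65.6 205.7]
318 [536.7  71.  219.7] [549.1  65.5 210.5]
330 [nan nan nan] [548.9  63.7 212.1]
345 [535.7  65.2 218.7] [548.7  60.5 212.4]
360 [535.2  61.8 218.2] [545.8  34.6 174.8]
380 [534.8  57.9 218.7] [545.2  27.3 174.3]
bar [  -4.41463316 -149.28667608  145.6252617 ] rim px [   2.97998578 -127.51560726   91.41123215] [ -76.49245548 -102.54038853   92.28958269] [  79.38545744 -102.19962395   91.59409628]
180 [633.  33. 212.] [641.  39. 217.] [119 111  93]
183 [635.  33. 209.] [633.  40. 208.] [121 112  94]
186 [633.  34. 204.] [633.  40. 204.] [123 113  97]
189 [632.  34. 199.] [633.  40. 200.] [120 111  93]
192 [632.  34. 194.] [634.  40. 195.] [119 110  91]
195 [562.  35. 144.] [565.  42. 146.] [120 112  95]
198 [563.  35. 139.] [565.  42. 141.] [88 84 71]
201 [366.  38.   2.] [364.  47.   1.] [34 49 75]
```

The scene and wrist depth put the shut fingertips about 7 mm above the reported TCP height, at z≈135 here. The bar is centred at z≈140, so I'll go 20 mm lower and push again.

```bash
python3 -m jog '[1,10,0,20,0,1,12,0,0,0,1,9,0,0,0,1,9,0,0,0,1,9,0,0,0]';python3 -m jog '[1,9,0,0,0,1,9,0,0,0,1,0,0,0,0]'
python3 - <<'E'
from plant import *;from h import *
o=get_obs();print(o["tool_pos"],tote(o["tool_pos"],np.array([563.2,234.7])))
for n in("scene",):
    p,d=capture(n)
    cv2.imwrite(f"pics/{n}4.png",p[:,:,::-1])
E
```

```text
time: 5.65
tool_pos: [556.8, 86.7, 116.8]
tcp_rot: [3.127, -0.01, 1.483]
contact_force: [0.1, -2.6, 1.6]
grip_width: 0.4
time: 5.95
tool_pos: [559.1, 107.9, 118.4]
tcp_rot: [3.124, -0.011, 1.484]
contact_force: [-0.7, -0.4, 0.4]
grip_width: 0.4
[559.06037824 107.89371202 118.39219859] [   6.8838053  -126.6869542   118.39219859]
```

View pics/scene4.png

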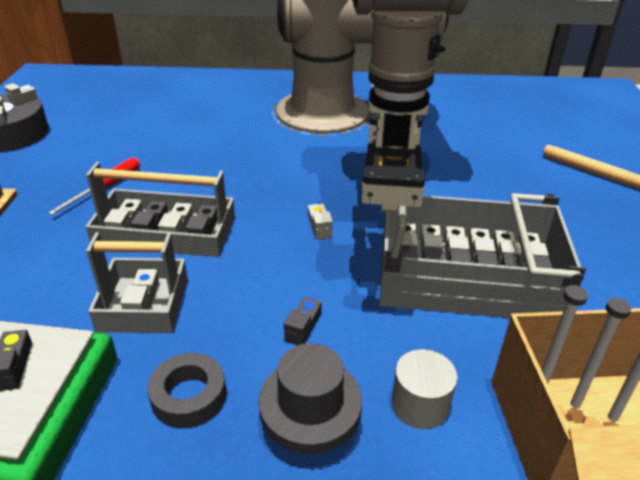

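The bail is now upright, with its bar at about x=400. I'll keep pushing.

```bash
python3 -m jog '[1,9,-2,1,0,1,9,-2,1,0,1,9,-2,1,0,1,5,0,1,0,1,0,0,0,0]'
python3 - <<'E'
from plant import *;from h import *
o=get_obs();print(o["tool_pos"],tote(o["tool_pos"],np.array([563.2,234.7])))
for n in("scene","wrist"):
    p,d=capture(n);c=calibration(n);np.savez(f"{n}5.npz",p=p,d=d,**{k:np.array(v) for k,v in c.items()})
    cv2.imwrite(f"pics/{n}5.png",p[:,:,::-1])
E
```

```text
time: 6.5
tool_pos: [555.0, 142.1, 113.2]
tcp_rot: [3.127, -0.01, 1.484]
contact_force: [0.8, -1.1, 0.5]
grip_width: 0.3
[554.99182543 142.10898427 113.18586488] [ -0.13954832 -92.95402547 113.18586488]
```

View pics/scene5.png

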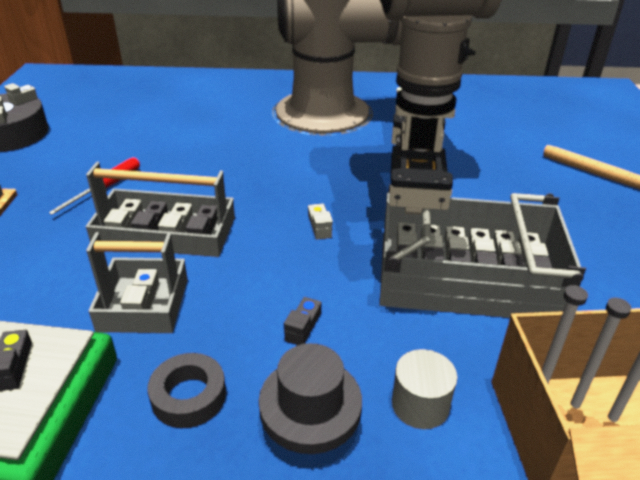

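View pics/wrist5.png

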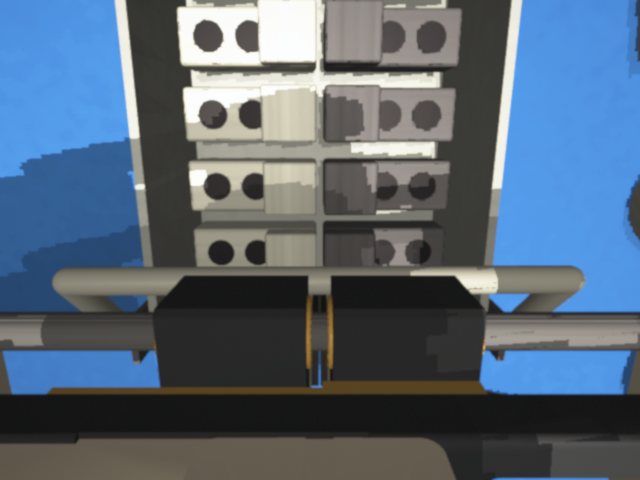

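```bash
python3 -m jog '[1,-5,0,0,0,1,0,0,-20,0,1,0,0,-20,0,1,24,0,0,0,1,0,0,0,0]'
python3 - <<'E'
from plant import *;from h import *
o=get_obs();print(o["tool_pos"],tote(o["tool_pos"],np.array([563.2,234.7])))
E
```

```text
time: 7.1
tool_pos: [556.3, 158.0, 155.3]
tcp_rot: [3.127, -0.011, 1.48]
contact_force: [-0.0, -0.1, -1.2]
grip_width: 0.5
[556.25085617 158.03635152 155.27023511] [ -0.26789325 -76.97748912 155.27023511]
```

```bash
python3 -m jog '[1,2,0,12,0,1,2,0,10,0,1,2,0,10,0,1,2,0,8,0,1,1,0,0,0]'
python3 - <<'E'
from plant import *;from h import *
o=get_obs();print(o["tool_pos"],tote(o["tool_pos"],np.array([563.2,234.7])))
for n in("scene",):
    p,d=capture(n)
    cv2.imwrite(f"pics/{n}6.png",p[100:340,330:630,::-1].repeat(2,0).repeat(2,1))
E
```

```text
time: 7.6
tool_pos: [557.0, 165.8, 110.6]
tcp_rot: [3.129, -0.01, 1.479]
contact_force: [-0.6, -0.4, 0.3]
grip_width: 0.1
[557.0149572  165.79706201 110.5711324 ] [ -0.1803684  -69.17974476 110.5711324 ]
```

View pics/scene6.png

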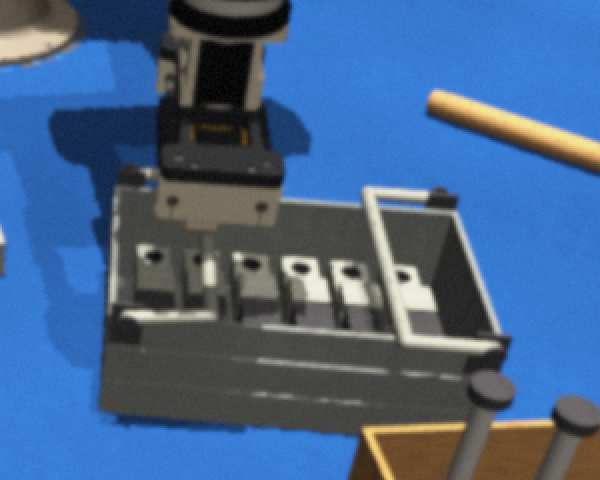

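The bail is almost level. I'll press it down to the stop in small steps and watch the force.

```bash
python3 -m jog '[1,1,0,5,0,1,0,0,4,0]'; python3 -m jog '[1,0,0,4,0]';python3 -m jog '[1,0,0,4,0]'
```

```text
time: 7.85
tool_pos: [557.9, 166.9, 102.0]
tcp_rot: [3.128, -0.01, 1.479]
contact_force: [-2.7, 0.7, 9.1]
grip_width: 0.0
time: 7.95
tool_pos: [558.3, 167.1, 100.8]
tcp_rot: [3.126, -0.01, 1.479]
contact_force: [-16.6, -3.5, 46.4]
grip_width: 0.3
time: 8.05
tool_pos: [558.3, 167.1, 101.0]
tcp_rot: [3.124, -0.011, 1.479]
contact_force: [-15.4, -4.1, 37.9]
grip_width: 0.5
```

```bash
python3 -m jog '[1,0,0,-20,0,0,0,0,-40,0,0,0,0,-40,0,0,0,0,0,0]'
python3 - <<'E'
from plant import *;from h import *
o=get_obs();print(o["tool_pos"],tote(o["tool_pos"],np.array([563.2,234.7])))
for n in("scene",):
    p,d=capture(n);c=calibration(n);np.savez(f"{n}7.npz",p=p,d=d,**{k:np.array(v) for k,v in c.items()})
    cv2.imwrite(f"pics/{n}7.png",p[100:340,330:630,::-1].repeat(2,0).repeat(2,1))
p,W=cloud("scene7.npz");T=tote(W,np.array([563.2,234.7]))
q=T[(T[...,2]>80)&(T[...,2]<125)&(abs(T[...,0])<70)&(T[...,1]>-100)&(T[...,1]<-40)];print(len(q),np.median(q,0))
E
```

```text
time: 8.45
tool_pos: [556.4, 165.9, 206.0]
tcp_rot: [3.122, -0.011, 1.48]
contact_force: [0.2, 0.0, 0.1]
grip_width: 20.0
[556.35902282 165.86009144 205.98343701] [ -0.83929813 -69.17389361 205.98343701]
404 [  5.70295079 -62.22059824 100.2848649 ]
```

View pics/scene7.png

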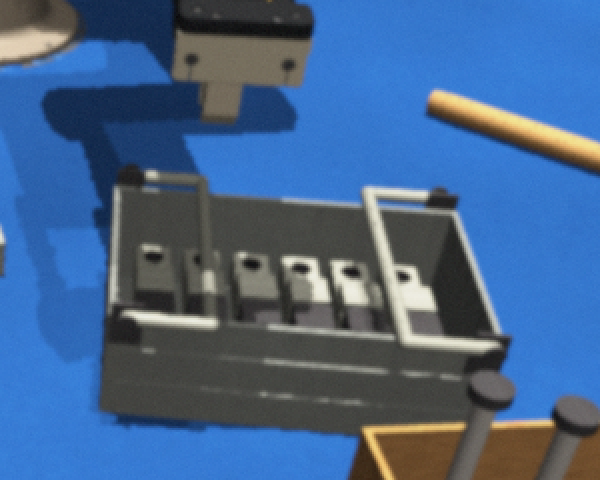

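Both bails now lie level: the bar top is at y=-62, z=100. Next I'll move over the tray.

```bash
python3 -m jog '[0,-47,-5,0,0,0,-47,-5,0,0,0,-47,-5,0,0,0,-47,-5,0,0,0,-47,-5,0,0]';python3 -m jog '[0,-47,-5,0,0,0,-47,-5,0,0,0,-47,-5,0,0,0,-30,-4,0,0,0,0,0,0,0]'
python3 - <<'E'
from plant import *;from h import *
o=get_obs();print(o["tool_pos"],o["tcp_rot"])
for n in("wrist","scene"):
    p,d=capture(n);c=calibration(n);np.savez(f"{n}8.npz",p=p,d=d,**{k:np.array(v) for k,v in c.items()})
    cv2.imwrite(f"pics/{n}8.png",p[:,:,::-1])
p,W=cloud("wrist8.npz");hsv=cv2.cvtColor(p,cv2.COLOR_RGB2HSV)
m=(hsv[...,0]>8)&(hsv[...,0]<25)&(hsv[...,1]>80)&(W[...,2]>85)&(W[...,2]<125)&(abs(W[...,0]-471)<40)
P=W[m];print(len(P),P.mean(0),np.percentile(P,[1,99],axis=0),cv2.fitLine(P[:,:2].astype(np.float32),1,0,.01,.01).ravel())
# end plates
for s in (-1,1):
    q=W[(W[...,2]>98)&(W[...,2]<120)&(abs(W[...,0]-471)<70)&(abs(W[...,1]+251)<125)&((W[...,1]+251)*s>85)&(hsv[...,1]<90)]
    print(s,len(q),np.percentile(q,[2,50,98],axis=0) if len(q) else 0)
E
```

```text
time: 9.0
tool_pos: [506.0, -67.4, 193.9]
tcp_rot: [3.133, -0.011, 1.491]
contact_force: [0.9, -0.7, -0.3]
grip_width: 64.0
time: 9.5
tool_pos: [466.3, -246.8, 183.8]
tcp_rot: [-3.14, -0.015, 1.484]
contact_force: [-0.0, 0.3, -0.2]
grip_width: 91.6
[ 466.27689455 -246.84143548  183.81796434] [-3.14027364 -0.01459414  1.48433365]
5880 [ 471.90467051 -225.70477892  111.17320816] [[ 457.72095636 -333.45782754  106.40628855]
 [ 483.47361026 -151.59980721  113.82785849]] [ 8.8904105e-02  9.9604017e-01  4.6988867e+02 -2.4702368e+02]
-1 9 [[ 442.90580855 -344.04615391   98.21551091]
 [ 443.42708467 -343.3297999   101.70212333]
 [ 443.68560798 -343.09493286  104.7217944 ]]
1 1284 [[ 459.81997294 -160.35627537  101.15559861]
 [ 478.05753941 -148.44785083  114.05193443]
 [ 497.16490848 -144.09615061  116.00734938]]
```

View pics/wrist8.png

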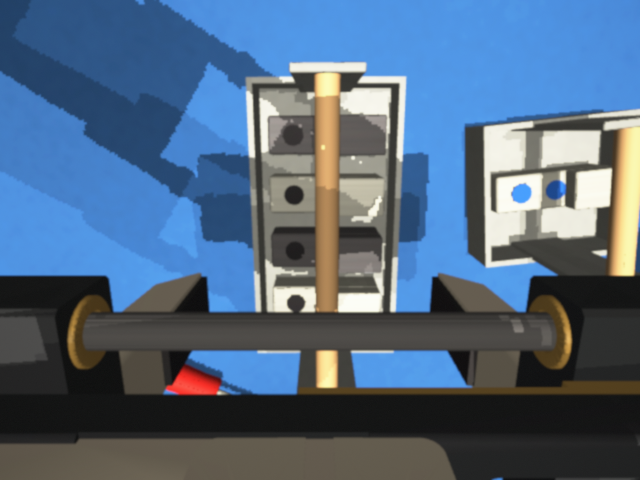

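View pics/scene8.png

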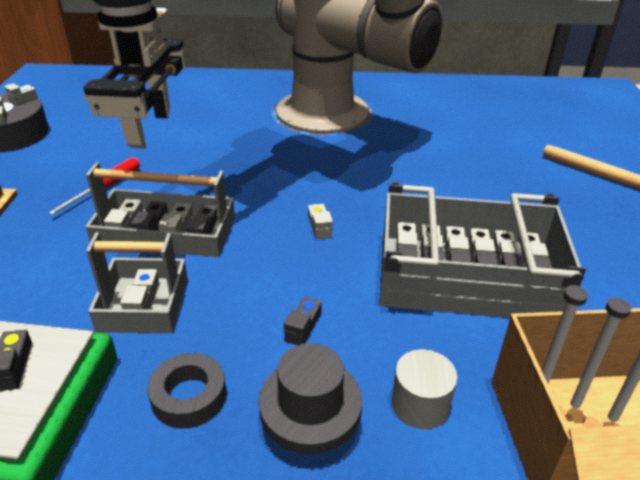

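```bash
python3 - <<'E'
from h import *
p,W=cloud("scene8.npz")
for v in range(108,152,4): print(v,W[v,132].round(),W[v,160].round())
p,W=cloud("wrist8.npz")
for v,u in ((280,195),(300,195),(340,180),(280,440),(300,445),(380,150)): print(v,u,W[v,u].round(1))
E
```

```text
108 [ 553. -232.  262.] [ 422. -238.  201.]
112 [ 554. -233.  257.] [ 420. -240.  193.]
116 [ 556. -233.  252.] [ 420. -241.  187.]
120 [ 531. -244.  234.] [  63. -358.    1.]
124 [ 530. -245.  228.] [  81. -354.    0.]
128 [ 530. -246.  222.] [ 101. -349.    1.]
132 [ 531. -247.  216.] [ 122. -344.    2.]
136 [ 528. -249.  208.] [ 136. -340.    0.]
140 [ 526. -251.  201.] [ 155. -335.    1.]
144 [ 528. -251.  196.] [ 170. -332.   -0.]
148 [ 515. -258.  183.] [ 191. -326.    2.]
280 195 [ 419.  -230.9  190.8]
300 195 [ 421.1 -235.4  200.2]
340 180 [ 440.5 -217.6  266.2]
280 440 [ 514.6 -240.3  187. ]
300 445 [ 512.7 -243.1  200.2]
380 150 [ 417.9 -243.8  237.5]
```

```bash
python3 -m jog '[0,-3,4,25,0,0,0,0,25,0,0,0,0,25,0,0,0,0,18,0,0,0,0,0,0]'
python3 - <<'E'
from plant import *;from h import *
o=get_obs();print(o["tool_pos"],o["tcp_rot"])
for n in("wrist","scene"):
    p,d=capture(n);c=calibration(n);np.savez(f"{n}9.npz",p=p,d=d,**{k:np.array(v) for k,v in c.items()})
    cv2.imwrite(f"pics/{n}9.png",p[:,:,::-1])
E
```

```text
time: 10.1
tool_pos: [472.1, -237.2, 86.6]
tcp_rot: [-3.139, -0.019, 1.494]
contact_force: [-0.5, -0.5, -0.5]
grip_width: 92.4
[ 472.06575801 -237.23061254   86.5701234 ] [-3.13885771 -0.01907178  1.49424983]
```

View pics/wrist9.png

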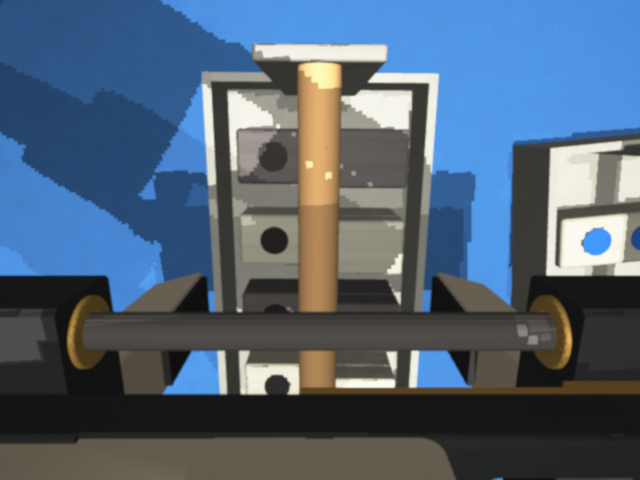

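View pics/scene9.png

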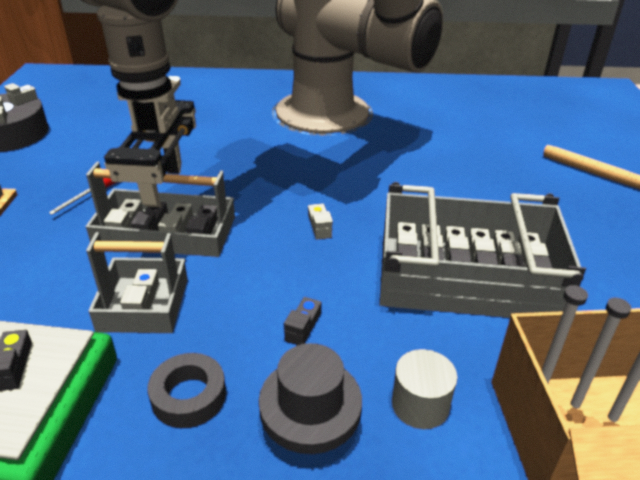

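```bash
python3 - <<'E'
from h import *
p,W=cloud("scene9.npz")
for v in (185,192,198,204): 
    r=[(u,W[v,u].round().tolist()) for u in range(136,166,3)];print(v,r)
p0,W0=cloud("scene0.npz")
# end plates top from initial scene & top
for n in("scene","top"):
    p0,W0=cloud(n+"0.npz")
    q=W0[(W0[...,2]>107)&(W0[...,2]<119)&(abs(W0[...,0]-471)<60)&(abs(W0[...,1]+250)<130)]
    print(n,np.percentile(q[:,1],[1,99]),np.median(q[q[:,1]<-340],0),np.median(q[q[:,1]>-160],0))
    q=W0[(W0[...,2]>30)&(W0[...,2]<45)&(abs(W0[...,0]-471)<70)&(abs(W0[...,1]+250)<130)]
    print(cv2.minAreaRect(q[:,:2].astype(np.float32)))
E
```

```text
185 [(136, [328.0, -337.0, -1.0]), (139, [535.0, -251.0, 134.0]), (142, [537.0, -245.0, 135.0]), (145, [536.0, -241.0, 134.0]), (148, [536.0, -237.0, 135.0]), (151, [540.0, -231.0, 137.0]), (154, [528.0, -231.0, 130.0]), (157, [328.0, -298.0, 0.0]), (160, [329.0, -292.0, 2.0]), (163, [331.0, -285.0, 3.0])]
192 [(136, [416.0, -305.0, 42.0]), (139, [536.0, -252.0, 122.0]), (142, [534.0, -249.0, 121.0]), (145, [536.0, -244.0, 122.0]), (148, [534.0, -240.0, 121.0]), (151, [539.0, -234.0, 125.0]), (154, [534.0, -231.0, 121.0]), (157, [520.0, -232.0, 112.0]), (160, [352.0, -286.0, 1.0]), (163, [354.0, -280.0, 2.0])]
198 [(136, [413.0, -308.0, 28.0]), (139, [412.0, -303.0, 27.0]), (142, [536.0, -250.0, 112.0]), (145, [534.0, -246.0, 111.0]), (148, [537.0, -241.0, 112.0]), (151, [536.0, -236.0, 112.0]), (154, [535.0, -232.0, 112.0]), (157, [526.0, -231.0, 106.0]), (160, [419.0, -264.0, 33.0]), (163, [415.0, -261.0, 31.0])]
204 [(136, [435.0, -301.0, 31.0]), (139, [431.0, -298.0, 27.0]), (142, [534.0, -252.0, 100.0]), (145, [533.0, -248.0, 99.0]), (148, [535.0, -243.0, 100.0]), (151, [535.0, -239.0, 100.0]), (154, [535.0, -234.0, 101.0]), (157, [530.0, -231.0, 98.0]), (160, [522.0, -230.0, 92.0]), (163, [436.0, -255.0, 32.0])]
scene [-350.05940848 -144.65704724] [ 466.33282589 -346.31978092  112.99939688] [ 482.2612822  -148.12386381  112.68751775]
((470.8311462402344, -248.19509887695312), (212.72227478027344, 115.75084686279297), 85.23486328125)
top [-350.76056722 -146.41943427] [ 461.38966405 -347.82265976  114.06042431] [ 477.28261737 -149.83169106  114.13263004]
((469.8223571777344, -249.75306701660156), (211.10250854492188, 110.30664825439453), 85.24797058105469)
```

Tray centre is about (470,-249) and the fingers read y=-237, so I'll shift 12 mm and then close.

```bash
python3 -m jog '[0,-12,-1,1,0.4,0,0,0,0,0]'; python3 -m jog '[1,0,0,0,0,1,0,0,0,0,1,0,0,0,0,1,0,0,0,0,1,0,0,0,0]'; python3 -m jog '[1,0,0,0,0,1,0,0,0,0,1,0,0,0,0,1,0,0,0,0,1,0,0,0,0]'
```

```text
time: 10.4
tool_pos: [472.8, -251.0, 89.8]
tcp_rot: [3.137, -0.015, 1.489]
contact_force: [-0.5, -0.7, -0.1]
grip_width: 92.2
time: 10.9
tool_pos: [473.5, -252.2, 92.0]
tcp_rot: [3.134, -0.013, 1.487]
contact_force: [0.4, 0.6, 0.5]
grip_width: 56.6
time: 11.4
tool_pos: [472.8, -251.9, 91.9]
tcp_rot: [3.136, -0.013, 1.488]
contact_force: [-5.6, 0.4, 4.3]
grip_width: 16.4
```

```bash
python3 -m jog '[1,0,0,0,0,1,0,0,0,0]'; python3 -m jog '[1,0,0,-10,0,1,0,0,-10,0,1,0,0,-10,0,1,0,0,-10,0,1,0,0,0,0]'
python3 - <<'E'
from plant import *;from h import *
o=get_obs();print(o["tool_pos"],o["tcp_rot"],o["contact_force"],o["moment"])
for n in("wrist","scene"):
    p,d=capture(n);c=calibration(n);np.savez(f"{n}10.npz",p=p,d=d,**{k:np.array(v) for k,v in c.items()})
    cv2.imwrite(f"pics/{n}10.png",p[:,:,::-1])
E
```

```text
time: 11.6
tool_pos: [471.3, -251.8, 91.5]
tcp_rot: [3.139, -0.014, 1.488]
contact_force: [-1.8, -1.2, -1.0]
grip_width: 13.1
time: 12.1
tool_pos: [471.0, -251.4, 133.1]
tcp_rot: [3.141, -0.016, 1.488]
contact_force: [0.3, -0.7, -7.0]
grip_width: 12.8
[ 471.04767196 -251.35494317  133.10751116] [ 3.14076127 -0.01626134  1.48774212] [ 0.2989804  -0.72892761 -6.98092219] [-0.13371358 -0.21321875  0.00577036]
```

View pics/scene10.png

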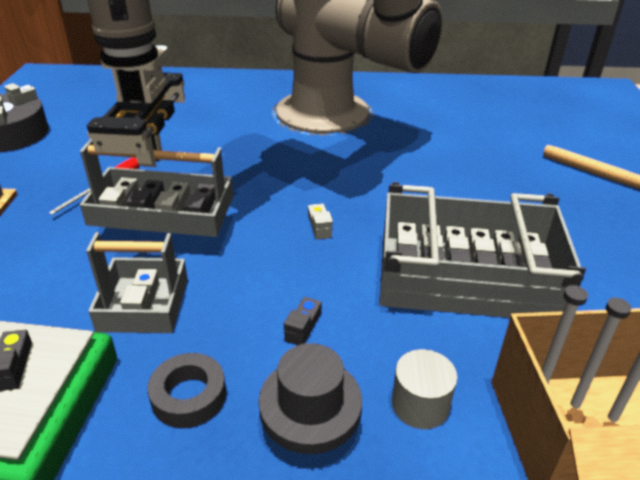

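View pics/wrist10.png

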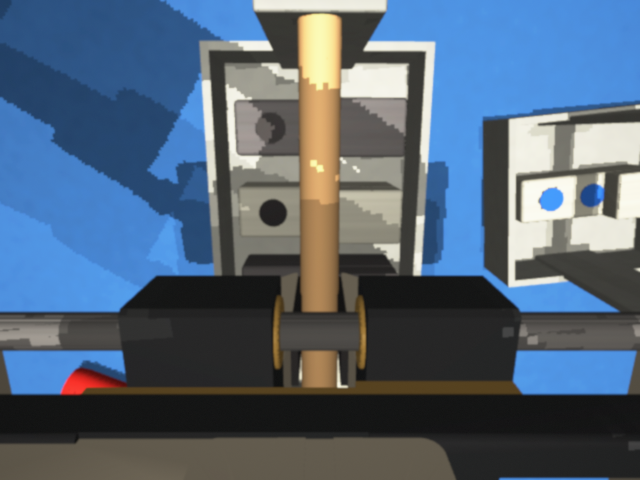

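The tray is gripped (opening 13 mm, 7 N carried) and looks level. I'll lift it and carry it over.

```bash
python3 -m jog '[1,0,0,-20,0,1,0,0,-25,0,1,0,0,-30,0,1,0,0,-30,0,1,0,0,-20,0]'; python3 -m jog '[1,15,2,0,0,1,30,3,0,0,1,40,4,0,0,1,40,4,0,0,1,40,4,0,0]'
```

```text
time: 12.7
tool_pos: [467.4, -250.9, 254.4]
tcp_rot: [-3.128, -0.026, 1.487]
contact_force: [0.3, -0.4, -7.2]
grip_width: 13.4
time: 13.2
tool_pos: [497.6, -84.9, 254.8]
tcp_rot: [-3.125, -0.024, 1.478]
contact_force: [1.4, -0.1, -6.5]
grip_width: 12.8
```

```bash
python3 -m jog '[1,42,5,0,0,1,42,5,0,0,1,42,5,0,0,1,42,5,0,0,1,42,5,0,0]'; python3 -m jog '[1,42,4,0,0,1,30,2,0,0,1,15,2,0,0,1,8,1,0,0,1,0,0,0,0]'
python3 - <<'E'
from plant import *;from h import *
o=get_obs();print(o["tool_pos"],o["tcp_rot"],tote(o["tool_pos"],np.array([563.2,234.7])))
for n in("scene","wrist"):
    p,d=capture(n);c=calibration(n);np.savez(f"{n}11.npz",p=p,d=d,**{k:np.array(v) for k,v in c.items()})
    cv2.imwrite(f"pics/{n}11.png",p[:,:,::-1])
E
```

```text
time: 13.7
tool_pos: [536.8, 135.2, 251.3]
tcp_rot: [-3.111, -0.026, 1.479]
contact_force: [0.7, -0.8, -7.0]
grip_width: 13.0
time: 14.2
tool_pos: [549.1, 241.5, 244.5]
tcp_rot: [-3.097, -0.025, 1.487]
contact_force: [-0.9, 0.1, -7.0]
grip_width: 13.2
[549.05867429 241.52257201 244.49789087] [-3.09665334 -0.02455233  1.48692073] [-14.68019689   5.56923702 244.49789087]
```

View pics/scene11.png

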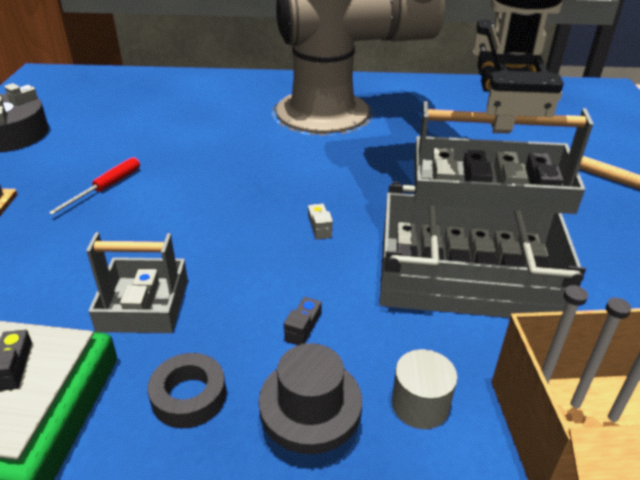

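```bash
cat >> h.py <<'E'
def traypos(f,zlo,zhi,C=np.array([563.2,234.7])):
    p,W=cloud(f);hsv=cv2.cvtColor(p,cv2.COLOR_RGB2HSV);T=tote(W,C)
    m=(hsv[...,0]>8)&(hsv[...,0]<25)&(hsv[...,1]>80)&(T[...,2]>zlo)&(T[...,2]<zhi)&(abs(T[...,0])<40)&(abs(T[...,1])<120)
    P=T[m];print(f,"handle n",len(P),"ends y",np.percentile(P[:,1],[1,99]),"x",np.median(P[:,0]),"z top",np.percentile(P[:,2],97))
    for s in(-1,1):
        q=P[P[:,1]*s>55];print("  side",s,len(q),np.median(q,0) if len(q) else 0, np.percentile(q[:,2],95) if len(q) else 0)
E
python3 - <<'E'
from h import *
traypos("scene11.npz",225,285)
E
```

```text
scene11.npz handle n 1109 ends y [-86.4184089  106.96613911] x -8.768191166145368 z top 267.71105448397907
  side -1 238 [ -8.81905304 -72.09833045 261.98700367] 265.5349423524298
  side 1 353 [ -9.04623434  82.31957363 264.26209044] 268.1477839090021
```

```bash
python3 -m jog '[1,-8,14,0,0,1,0,0,0,0,1,0,0,0,0]'
python3 - <<'E'
from plant import *;from h import *
o=get_obs();print(o["tool_pos"],o["tcp_rot"],tote(o["tool_pos"],np.array([563.2,234.7])))
for n in("scene","top"):
    p,d=capture(n);c=calibration(n);np.savez(f"{n}12.npz",p=p,d=d,**{k:np.array(v) for k,v in c.items()})
    cv2.imwrite(f"pics/{n}12.png",p[:,:,::-1])
    traypos(n+"12.npz",225,290)
E
```

```text
time: 14.6
tool_pos: [564.0, 226.0, 244.4]
tcp_rot: [-3.097, -0.022, 1.481]
contact_force: [-1.4, 1.5, -7.2]
grip_width: 13.0
[564.03898576 226.04648361 244.37084775] [-3.09729426 -0.02240456  1.48060105] [  1.58701309  -8.54801921 244.37084775]
scene12.npz handle n 1141 ends y [-100.94107099   92.93487454] x 7.525998888209929 z top 267.1738657368224
  side -1 360 [  7.08002475 -79.77647767 261.67061942] 265.4464557419831
  side 1 287 [  7.53875485  75.0597918  263.69472166] 267.70673873191635
top12.npz handle n 523 ends y [-102.33254453  -32.37537507] x 0.2056192268815935 z top 267.9265035418633
  side -1 353 [ 2.01614411e-01 -7.89753825e+01  2.65798172e+02] 267.7983373186911
  side 1 0 0 0
```

View pics/scene12.png

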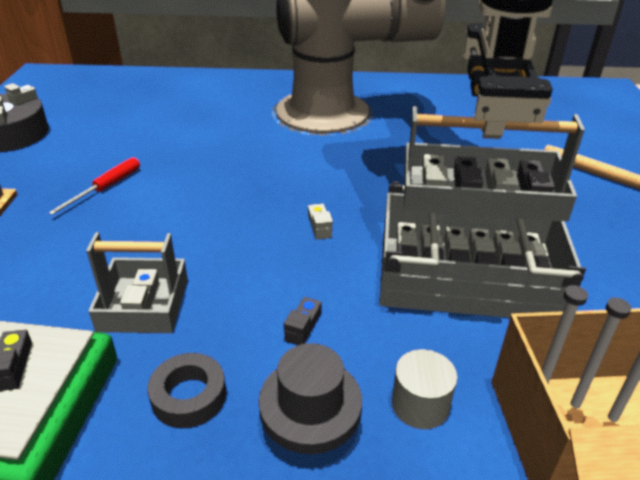

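```bash
python3 -m jog '[1,4,-1,15,0,1,0,0,12,0,1,0,0,10,0,1,0,0,6,0]'; python3 -m jog '[1,0,0,3,0]';python3 -m jog '[1,0,0,3,0]'
```

```text
time: 15.1
tool_pos: [562.1, 231.0, 201.3]
tcp_rot: [-3.101, -0.023, 1.48]
contact_force: [-0.5, -0.9, -7.3]
grip_width: 12.8
time: 15.2
tool_pos: [561.7, 231.0, 197.5]
tcp_rot: [-3.1, -0.023, 1.48]
contact_force: [0.0, 0.8, -6.9]
grip_width: 13.1
time: 15.3
tool_pos: [561.6, 231.1, 194.3]
tcp_rot: [-3.1, -0.023, 1.48]
contact_force: [-0.2, 0.5, -6.3]
grip_width: 13.3
```

```bash
python3 -m jog '[1,0,0,2,0]';python3 -m jog '[1,0,0,2,0]'; python3 -m jog '[1,0,0,1,0]';python3 -m jog '[1,0,0,1,0]'
```

```text
time: 15.4
tool_pos: [561.5, 231.1, 192.2]
tcp_rot: [-3.1, -0.023, 1.48]
contact_force: [-2.1, -1.5, -4.8]
grip_width: 12.9
time: 15.5
tool_pos: [561.3, 231.1, 191.4]
tcp_rot: [-3.1, -0.023, 1.48]
contact_force: [-6.5, -2.6, 8.5]
grip_width: 13.1
time: 15.6
tool_pos: [561.4, 231.1, 191.6]
tcp_rot: [-3.102, -0.023, 1.481]
contact_force: [-3.2, -1.4, -1.8]
grip_width: 13.1
time: 15.7
tool_pos: [561.4, 231.1, 191.6]
tcp_rot: [-3.103, -0.023, 1.481]
contact_force: [-2.3, -1.1, 0.3]
grip_width: 13.0
```

The tray is now on the bails, since the load has gone from -7 N to about 0. I'll hold it there and check before letting go.

```bash
python3 -m jog '[1,0,0,1,0,1,0,0,1,0,1,0,0,0,0]'
python3 - <<'E'
from plant import *;from h import *
o=get_obs();print(o["tool_pos"],o["tcp_rot"],tote(o["tool_pos"],np.array([563.2,234.7])))
for n in("scene","top"):
    p,d=capture(n);c=calibration(n);np.savez(f"{n}13.npz",p=p,d=d,**{k:np.array(v) for k,v in c.items()})
    cv2.imwrite(f"pics/{n}13.png",p[:,:,::-1])
    traypos(n+"13.npz",180,235)
E
```

```text
time: 16.0
tool_pos: [561.4, 231.1, 191.7]
tcp_rot: [-3.105, -0.024, 1.481]
contact_force: [-1.7, -1.9, -4.2]
grip_width: 13.2
[561.4265033  231.12144444 191.65399945] [-3.10479248 -0.02395509  1.48072799] [ -1.4561546   -3.71900043 191.65399945]
scene13.npz handle n 879 ends y [-96.14455918  97.89216054] x 4.051633614219306 z top 214.0869485162178
  side -1 308 [  3.58474284 -76.22439784 210.61576625] 214.08560347457333
  side 1 293 [  3.76773398  77.72326697 210.42875072] 213.74399091897538
top13.npz handle n 434 ends y [-97.46111639 -28.18077412] x -2.8873858168919333 z top 215.4342930619749
  side -1 262 [ -2.96097936 -76.74038711 212.66986943] 215.3903766309963
  side 1 0 0 0
```

View pics/scene13.png

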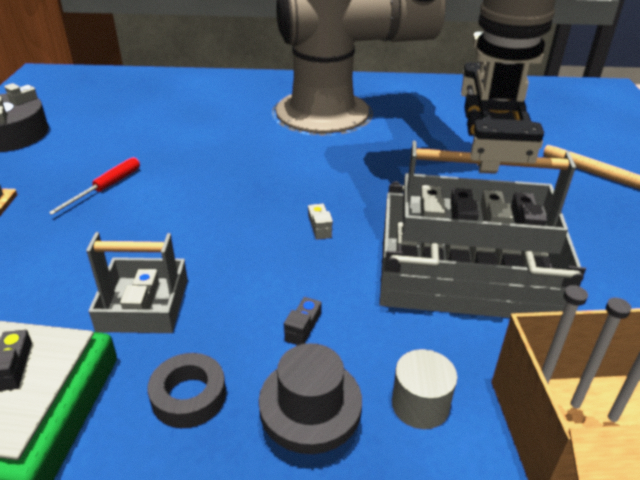

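The tray is centred within about 2 mm, with the handle top at 214 on both sides. The force drifted back to -4 N, so I'll press slightly more to seat it, then open.

```bash
python3 -m jog '[1,0,0,1,0]';python3 -m jog '[1,0,0,2,0]'; python3 -m jog '[1,0,0,2,0]';python3 -m jog '[1,0,0,2,0]';python3 -m jog '[1,0,0,2,0]'
```

```text
time: 16.2
tool_pos: [561.3, 231.2, 191.3]
tcp_rot: [-3.105, -0.024, 1.481]
contact_force: [-7.3, -2.1, 8.7]
grip_width: 12.8
time: 16.3
tool_pos: [561.2, 231.2, 191.1]
tcp_rot: [-3.106, -0.024, 1.481]
contact_force: [-9.1, -4.1, 17.4]
grip_width: 12.9
time: 16.4
tool_pos: [561.0, 231.2, 191.1]
tcp_rot: [-3.107, -0.025, 1.481]
contact_force: [-7.9, -3.8, 11.2]
grip_width: 13.1
time: 16.5
tool_pos: [561.0, 231.2, 191.1]
tcp_rot: [-3.109, -0.025, 1.481]
contact_force: [-7.1, -3.7, 11.6]
grip_width: 12.9
time: 16.6
tool_pos: [561.0, 231.2, 191.1]
tcp_rot: [-3.11, -0.025, 1.481]
contact_force: [-6.9, -3.1, 11.2]
grip_width: 13.2
```

```bash
python3 -m jog '[0,0,0,0,0,0,0,0,0,0,0,0,0,0,0,0,0,0,0,0,0,0,0,0,0]';python3 -m jog '[0,0,0,0,0,0,0,0,0,0,0,0,0,0,0,0,0,0,0,0]'
```

```text
time: 17.1
tool_pos: [563.6, 232.2, 192.2]
tcp_rot: [-3.117, -0.029, 1.481]
contact_force: [-0.2, 0.5, 0.3]
grip_width: 48.6
time: 17.5
tool_pos: [563.7, 232.3, 191.7]
tcp_rot: [-3.117, -0.029, 1.481]
contact_force: [0.4, -0.4, -1.1]
grip_width: 80.4
```

```bash
python3 -m jog '[0,0,0,-15,0,0,0,0,-25,0,0,0,0,-35,0,0,0,0,-35,0,0,0,0,0,0]'
python3 - <<'E'
from plant import *;from h import *
o=get_obs();print(o["tool_pos"],o["contact_force"])
for n in("scene","top"):
    p,d=capture(n);c=calibration(n);np.savez(f"{n}14.npz",p=p,d=d,**{k:np.array(v) for k,v in c.items()})
    cv2.imwrite(f"pics/{n}14.png",p[:,:,::-1])
    traypos(n+"14.npz",180,235)
E
```

```text
time: 18.0
tool_pos: [565.6, 228.6, 304.0]
tcp_rot: [-3.113, -0.027, 1.481]
contact_force: [-0.0, -0.4, 0.5]
grip_width: 92.1
[565.57634695 228.60942901 303.9570555 ] [-0.00961734 -0.44620356  0.50412193]
scene14.npz handle n 1312 ends y [-95.69188313  97.33624811] x 2.8098233808763178 z top 213.63738548070833
  side -1 296 [  2.75259014 -76.29354733 210.30761453] 213.49233587377947
  side 1 309 [  3.03338196  77.66344928 210.14291198] 213.4975849065888
top14.npz handle n 777 ends y [-97.2947128   37.00514851] x -4.137124673184207 z top 214.82669792839195
  side -1 271 [ -4.14375512 -76.62727799 212.2529462 ] 214.60150987729418
  side 1 0 0 0
```

View pics/scene14.png

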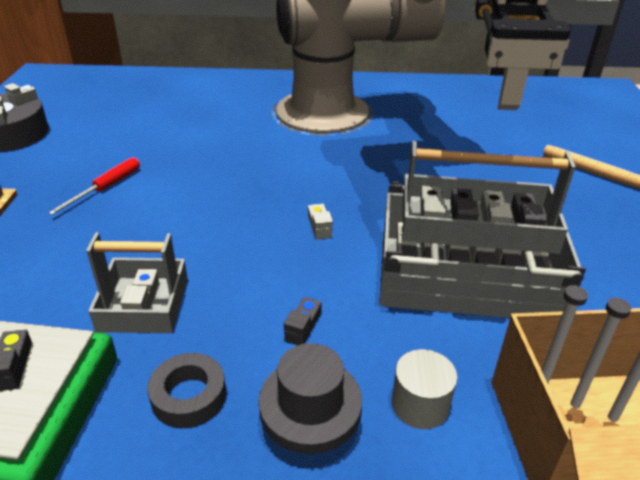

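The tray rests level and centred on both bails: the handle runs from (412,150) to (570,162) with equal heights at both ends. The gripper is clear above it, so I'll hand the job in.

```bash
python3 -c "
from plant import *
print(close_job())"
```

```text
the job is handed in; nothing more can be done
None
```

The swung-out bail is swung fully in, and the long tray rests on both bails, centred, lengthwise along the tote and level. I handed the job in at about 18 s of the 51 s allowed; no verdict was reported.

**What I did**
- I pushed the bail over with shut fingers and pressed it down to its stop. The crossbar then measured y = -62 mm, z = 100 mm.
- I gripped the long tray by its handle near the middle (13 mm opening, about 7 N carried) and lowered it onto the bails.
- I kept hold until the load was off the wrist, pressed lightly at about 11 N, then opened the gripper and lifted clear.

**Last checks, after release**
- **Position:** the handle is within about 2 mm of the tote's middle in both x and y.
- **Height:** the handle's top reads 213.5–215 mm, so its middle is about 206–208 mm against 205 expected. That is within the limit and close to the cameras' error.
- **Level and alignment:** the two ends of the handle agree within 0.5 mm in height and are in line with the tote.
- **Contact:** the force on the tool is about 0, and the gripper is some 80 mm above the tray.

**What failed or disagreed**
- **First bail push missed:** the fingers passed over the bar without moving it. The fingertips sit 0 to 7 mm above the reported TCP height instead of 25 mm below it. Depth images and the contact at the bail's stop agreed on this, so I worked to that measured height.
- **Pressing force:** pressing the bail against its stop peaked at 46 N on the wrist. This was through the fingertips, below the 120 N wrist limit; the 40 N limit applies to the arm and gripper body.
- **Tool tilt:** it drifted by up to 0.045 rad during the carry.

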